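Dial the padlock open and take it off the tool box

TASK

Open the combination padlock that lies on the tool box's hasp: turn its dial fully anticlockwise to the end stop, then clockwise to the third click and stop there, and pull the shackle fully out so that its free leg leaves the staple. Then lift the padlock off and finish while holding it up, still, level with the dial on top, about 15 cm above where it lay, with the shackle still open and nothing but the gripper touching it. Leave the other things on the box and table where they are.

Things in the scene. Friction and masses are not known exactly. Their poses are not given: they have to be found in the camera images.
- lock_center (a point): centre of the padlock's brass body, half-way up. The body, 52 (x) x 66 (y) x 30 (z) mm, lies on its back, dial on top, in a nest on the tool box's lid, its underside 63 mm above the table; about 0.4 kg in all. x points away from the shackle (which sticks out to -x), y to the side of the free leg, z up. Once open it lifts straight up
- dial_grip (a point): point on the dial's axis at the height to grip. The dial's wing (grip bar), 36 mm long, 12 thick, 30 high, stands on a 37 mm disc, 4 mm thick, on top of the padlock; this point is 8 mm below the wing's top, 22 above the disc and 26 above the body. x runs along the wing (white line at its -x end), z up along the axis
- dial (a joint): dial angle, rad: 0 at the anticlockwise end stop (white mark towards the shackle), growing clockwise seen from above, to a stop at 2.7. It clicks into a notch every 0.45; first click after the stop 0.45, third 1.35. Between them a pawl resists with up to 0.1 N m and draws it into the nearer notch. Only at 1.35 +-0.1 can the shackle be pulled; then the dial cannot turn
- shackle (a joint): how far the shackle is pulled out of the body, m: 0 closed, 0.030 fully open at its stop. It slides level along the padlock's -x with about 3 N of friction and stays where it is left; a locked shackle gives about 1 mm only
- bow (a point): middle of the shackle's cross bar, on its centre line, 78 mm above the table. The shackle is a level U of 8 mm round steel; the cross bar lies along y, straight for 26 mm; the legs are 46 mm apart between centres. The bar is 92 mm from the padlock's centre when closed and overhangs the box's front: 52 mm free towards the box, free below and before it. Axes as the padlock's
- staple (a point): middle of the top of the hasp's staple, a fixed arch of 4 mm wire over the free leg (at the padlock's +y), 30 mm in front of the padlock's centre, its top 90 mm above the table. It keeps the lock from being lifted while the shackle is in; once that is fully out, the free leg's end is 9 mm clear of it
- toolbox: fixed grey steel tool box, 60 mm high, 240 wide; origin on the table under the padlock's centre, x away from the shackle, z up; its front is 36 mm before the origin, its back 150 behind. The nest on its lid has 10 mm lips behind and beside the padlock and a low one in front, with 2 mm of play: the padlock cannot slide or turn in it
- turned_knob: small turned wooden knob, 38 mm wide, 46 mm high, standing on the tool box's lid behind the padlock; origin under its centre; to be left alone
- sharpener: pencil sharpener, 50 x 30 x 22 mm, on the tool box's lid behind the padlock; origin under its centre; to be left alone
- pencil_a: pencil, 166 mm long, 7 mm thick, on the table at the left front of the tool box; origin under its centre, x along it; to be left alone
- pencil_b: second pencil, the same size, on the table left of the tool box; origin under its centre, x along it; to be left alone
- screwdriver: screwdriver lying on the table to the right of the tool box, about 180 mm long; origin under it, x along it; to be left alone
- adapter: power adapter brick, 110 x 55 x 34 mm, on the table well to the left; origin under its centre; to be left alone
- pliers: pliers lying on the table well to the right, about 180 mm long, 13 mm high; origin under the joint; to be left alone
Mind the look-alikes: they are no part of the job. What is meant by the part that bears lock_center is not blue or red, and is the larger of those in its own colour.

How it is judged:
By the outcome, as a careful person would: the job done as asked, in the order asked, and still so for the second after the job is handed in, while the arm keeps its last pose, push and grip.
It also fails if it takes over 72 s, if anything falls off the work surface, if the arm or the gripper's body presses on something with over 40 N, if the wrist force passes 120 N, or if a joint passes its speed limit or range.

ROBOT

A 6-joint arm with a two-finger parallel gripper is mounted at the origin on the work surface. World frame = base frame: x ahead of the robot, y to its left, z up, the work surface at z = 0. Lengths are in mm, angles in rad, forces in N, time in s.
With the tool pointing down it reaches from about 400 to 825 mm from the base axis. Payload 7 kg.
Tool frame: the origin (TCP) lies at the centre of the arm's flange, where the gripper is bolted on; the fingertips stand 178 mm ahead of it and the grasp point (between the pads) lies 159 mm ahead of it (r.tips_ahead is the distance from the TCP to the fingertips, in mm); x points along the fingers, y is the direction in which the jaws open and shut, and the axes are right-handed (so a half turn about x gives the same grasp; the last joint's range is limited). The gripper opens to 88 mm and grips with 3 to 60 N. Pads are 19 mm wide; open, the fingers measure 130 mm over their backs; the gripper's body (78 mm by 193 mm) begins 47 mm behind the grasp point.
Start: joints at [1.486, 0.359, 0.012, 0, -1.224, -0.288], TCP at [245.859, 628.609, 404.661] pointing down, gripper open.
Joint ranges: [-3.07, 3.07], [-1.43, 2.12], [-1.02, 1.25], [-3.03, 1.67], [-3.05, -0], [-3.03, 3.03]. Speed limits (rad/s): [2.39, 2.39, 3.01, 3.14, 3.14, 3.14].

INTERFACE

Orientations are given as a rotation vector (axis times angle).
In Python, from cell import r gives the robot as it stands.
- The arm moves only by the shell command python3 -m handwheel 'ROWS' [FORCE]. ROWS is JSON, a list of rows, each a list of 3 entries, a list of its own where there are three numbers: the closure in counts, from 0 (fully open) to 255 (shut), then the shift along the tool's x, y, z in cm, then the turn, a rotation vector about the tool's x, y, z in rad. A call has 1 to 8 rows; each row shifts and turns the commanded pose from where the row before left it, along the tool's axes as they then stand; what a row does not reach is not made up. A row lasts 1/12 s, in which the tool goes at most 41.7 mm and 7.16 degrees, less where a joint would pass 70% of its speed; a pose out of reach is approached as far as the arm can. A call with a gripper value outside its range is refused whole. The fingers move at their own pace and stop on an object; FORCE is the grip in N (left out, the last holds). Time passes only in rows, so rows that do not move let the fingers close. It gives the time, the measured TCP pose, the force and the opening at its end, in the units of the state.
- r.get_obs(): the state, without advancing time (a new reading comes with each control period).
- r.get_image(name): name is "scene" or "side" or "wrist"; returns the picture (420x560x3 uint8, red, green, blue); there is no depth.
- r.camera_params(name): a dict with "fx", "fy", "cx", "cy" (pixels), "distortion" ([k1, k2, p1, p2, k3] as OpenCV has them; the pictures are not rectified), "view" (4x4, takes a point from world to camera coordinates); the wrist camera has in their place "T_tool_cam" (4x4, takes a point from camera to tool coordinates, whose origin is the TCP and whose axes are the tool frame's). Camera axes: x right, y down, z forward; pixel columns grow to the right and rows downward; lengths in mm; the calibration is good to about 2 mm. A picture is of the moment at which its call begins: read the wrist's pose just before it. camera_params takes no time and is no camera call.
- r.job_done(): hands the job in, once; it reports no verdict.
Trained networks look in the newest picture that a camera, given by its name, has taken for a name from the list of things; names that differ only in an ending like _2 or _b are one class to them, and where a whole thing is asked for, a point or a joint stands for the part that bears it (a point fixed in the world has none). Each returns a list of dicts, best first, with "confidence" (0 to 1); they miss things now and then, are a little off and sometimes report something else, mostly with a low value. They report only what shows in the picture. A call takes as long as a camera call. They do not tell look-alikes from the thing itself.
- r.find_in(camera, thing): "rect" ([left, top, right, bottom] in pixels, round what is visible of it).
The state is a dict: "clock": time; "joints": joint angles; "joint_vel": joint speeds; "joint_efforts": joint torques, N m; "tcp_pos": TCP position; "eef_rot": TCP orientation; "contact_force": force on the tool from outside, world axes, zero at the start; "wrist_torque": the same for the moment, N m; "gripper_width": finger opening in mm.
Only numpy, scipy, OpenCV 4.12 (cv2) and the standard library are available. Lean on these libraries where they do the work, as an engineer would, in place of code of your own. Each camera call takes 0.05 s, during which the arm holds its last target. There are 200 camera calls.

## Working session

There is one attempt and no reset: what is moved stays moved. The work goes in short steps, Python scripts to look and compute and a shell command to move; the robot and the scene stay as the last step left them, time stands still between calls to the robot, and variables do not carry over. Pictures are saved under pics/ and viewed, about 8 in all and at most 12, crops included, and the job is handed in when it is done.

```bash
ls; mkdir -p pics; python3 - <<'E'
from cell import r
import cv2,numpy as np
o=r.get_obs();print(o)
for c in ["scene","side"]:
    im=r.get_image(c);cv2.imwrite(f"pics/{c}0.png",im[:,:,::-1])
    p=r.camera_params(c);print(c,{k:np.round(v,3).tolist() for k,v in p.items()})
    for t in ["lock_center","dial_grip","bow","staple"]:
        print(t,[(np.round(d["rect"]).tolist(),round(d["confidence"],2)) for d in r.find_in(c,t)][:5])
print(r.camera_params("wrist"))
a=cv2.imread("pics/scene0.png");b=cv2.imread("pics/side0.png")
E
```

```text
pics
{'clock': 0.0, 'joints': array([ 1.48605661e+00,  3.59372149e-01,  1.10314568e-02, -3.43940414e-04,
       -1.22412123e+00, -2.88084688e-01]), 'joint_vel': array([ 0.00086422, -0.00010799, -0.00031907,  0.00057408,  0.00050952,
       -0.00011374]), 'joint_efforts': array([-1.60184412e-03, -5.82725644e+01,  2.93060732e+01,  6.99739739e+00,
        6.95276249e-03, -1.65095321e-04]), 'tcp_pos': array([245.80624424, 628.42579063, 403.72117156]), 'eef_rot': array([-2.01816659,  0.38251739,  2.01848013]), 'contact_force': array([-0.35271186,  0.21663445, -0.38893628]), 'wrist_torque': array([0.05292604, 0.02492732, 0.01183461]), 'gripper_width': 87.30928116711287}
scene {'fx': 467.443, 'fy': 467.443, 'cx': 278.574, 'cy': 209.115, 'distortion': [-0.119, 0.0, 0.0, 0.0, 0.0], 'view': [[0.74, 0.673, -0.001, -365.803], [0.409, -0.452, -0.793, -171.73], [-0.534, 0.586, -0.609, 1622.114], [0.0, 0.0, 0.0, 1.0]]}
lock_center [([314.0, 179.0, 345.0, 210.0], 0.9), ([255.0, 253.0, 302.0, 300.0], 0.8), ([207.0, 195.0, 233.0, 219.0], 0.66)]
dial_grip [([324.0, 184.0, 337.0, 195.0], 0.7), ([274.0, 
[... 773 characters left out ...]
.0, 250.0, 287.0, 267.0], 0.62), ([341.0, 259.0, 344.0, 259.0], 0.52), ([332.0, 217.0, 336.0, 218.0], 0.47)]
staple [([183.0, 218.0, 284.0, 310.0], 0.78)]
{'fx': 308.6480422454927, 'fy': 308.6480422454927, 'cx': 280.06344277874746, 'cy': 211.0854374575103, 'distortion': array([-0.05764881,  0.        ,  0.        ,  0.        ,  0.        ]), 'T_tool_cam': array([[ 3.44273797e-04, -2.77592918e-01,  9.60698732e-01,
         2.05891662e+01],
       [ 9.99999903e-01, -1.67853651e-04, -4.06858816e-04,
        -8.00232636e-01],
       [ 2.74197916e-04,  9.60698779e-01,  2.77592833e-01,
        -7.47709645e+01],
       [ 0.00000000e+00,  0.00000000e+00,  0.00000000e+00,
         1.00000000e+00]])}
```

View pics/scene0.png

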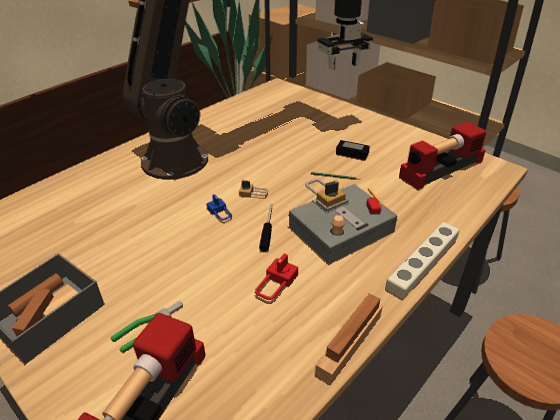

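View pics/side0.png

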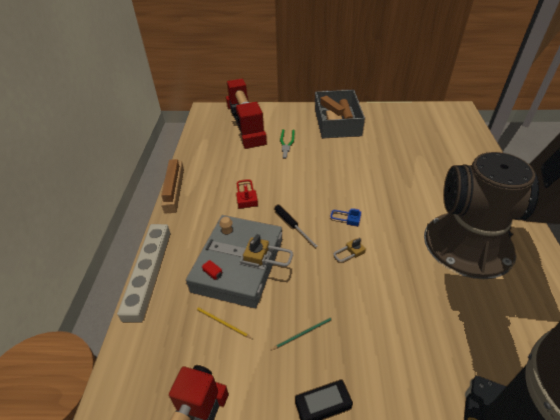

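```bash
cat > h.py <<'E'
from cell import r
import cv2,numpy as np
from scipy.spatial.transform import Rotation as R
def cam(c,obs=None):
    p=r.camera_params(c)
    K=np.array([[p["fx"],0,p["cx"]],[0,p["fy"],p["cy"]],[0,0,1]]);D=np.array(p["distortion"],float)
    if c=="wrist":
        T=np.eye(4);T[:3,:3]=R.from_rotvec(obs["eef_rot"]).as_matrix();T[:3,3]=obs["tcp_pos"]
        V=np.linalg.inv(T@p["T_tool_cam"])
    else: V=np.array(p["view"])
    return K,D,V
def ray(c,uv,obs=None):
    K,D,V=cam(c,obs);n=cv2.undistortPoints(np.array([[uv]],float),K,D).ravel()
    return -V[:3,:3].T@V[:3,3], V[:3,:3].T@np.array([n[0],n[1],1])
def atz(c,uv,z,obs=None):
    o,d=ray(c,uv,obs);return o+d*(z-o[2])/d[2]
def proj(c,P,obs=None):
    K,D,V=cam(c,obs);return cv2.projectPoints(np.array(P,float).reshape(-1,3),cv2.Rodrigues(V[:3,:3])[0],V[:3,3],K,D)[0].reshape(-1,2)
E
python3 - <<'E'
from h import *
for c,uv,z in [("scene",(330.5,189),112),("side",(255.5,243.5),112),("side",(291,258),78),("scene",(309,186),78)]: print(c,uv,atz(c,uv,z).round(1))
o=r.get_obs();M=R.from_rotvec(o["eef_rot"]).as_matrix();print(M.round(3))
E
```

```text
scene (330.5, 189) [603.5  92.9 112. ]
side (255.5, 243.5) [594.6 104.5 112. ]
side (291, 258) [504.  122.8  78. ]
scene (309, 186) [520.2 103.1  78. ]
[[-0.    -0.364 -0.931]
 [-0.    -0.931  0.364]
 [-1.     0.     0.   ]]
```

```bash
python3 -m handwheel '[[0,[0,2.28,-3.27],[0,0,0]],[0,[0,2.28,-3.27],[0,0,0]],[0,[0,2.28,-3.27],[0,0,0]],[0,[0,2.28,-3.27],[0,0,0]],[0,[0,2.28,-3.27],[0,0,0]],[0,[0,2.28,-3.27],[0,0,0]],[0,[0,2.28,-3.27],[0,0,0]],[0,[0,2.28,-3.27],[0,0,0]]]'; python3 -m handwheel '[[0,[0,2.28,-3.27],[0,0,0]],[0,[0,2.28,-3.27],[0,0,0]],[0,[0,2.28,-3.27],[0,0,0]],[0,[0,2.28,-3.27],[0,0,0]],[0,[0,2.28,-3.27],[0,0,0]],[0,[0,2.28,-3.27],[0,0,0]],[0,[0,2.28,-3.27],[-0.09,0,0]],[0,[0,2.28,-3.27],[-0.09,0,0]]]'
```

```text
clock: 1.17
tcp_pos: [423.7, 361.7, 405.1]
eef_rot: [-2.018, 0.379, 2.017]
contact_force: [0.3, -0.0, 0.4]
gripper_width: 87.7
clock: 1.83
tcp_pos: [603.6, 98.4, 405.1]
eef_rot: [-2.123, 0.201, 2.122]
contact_force: [0.3, 0.7, 0.2]
gripper_width: 87.8
```

```bash
python3 - <<'E'
from h import *
o=r.get_obs();im=r.get_image("wrist");cv2.imwrite("pics/w1.png",cv2.resize(im[:,:,::-1],(800,600),interpolation=cv2.INTER_CUBIC))
for t in ["lock_center","dial_grip","bow","staple"]:
    print(t,[(np.round(d["rect"]).tolist(),round(d["confidence"],2)) for d in r.find_in("wrist",t)][:5])
print(o["tcp_pos"],R.from_rotvec(o["eef_rot"]).as_matrix().round(3))
E
```

```text
lock_center [([460.0, 61.0, 555.0, 145.0], 0.94), ([246.0, 181.0, 314.0, 276.0], 0.74), ([337.0, 77.0, 376.0, 113.0], 0.68), ([331.0, 325.0, 351.0, 334.0], 0.49)]
dial_grip [([483.0, 88.0, 538.0, 126.0], 0.94), ([258.0, 192.0, 300.0, 231.0], 0.74)]
bow [([251.0, 234.0, 302.0, 280.0], 0.91), ([515.0, 60.0, 560.0, 120.0], 0.87), ([334.0, 325.0, 352.0, 332.0], 0.51)]
staple [([166.0, 45.0, 406.0, 239.0], 0.63), ([399.0, 184.0, 474.0, 252.0], 0.2)]
[603.59786674  98.37418862 405.1436431 ] [[ 0.001 -0.188 -0.982]
 [ 0.    -0.982  0.188]
 [-1.    -0.001 -0.001]]
```

View pics/w1.png

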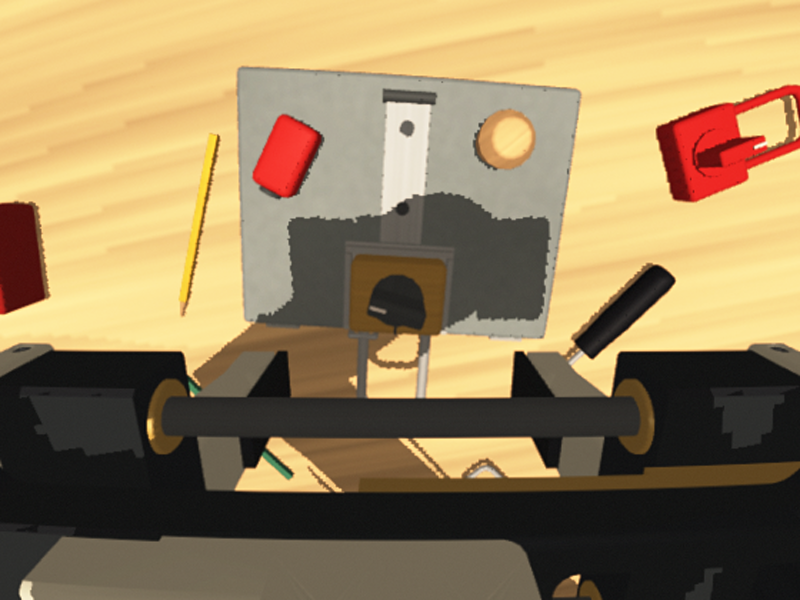

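```bash
python3 - <<'E'
from h import *
im=cv2.imread("pics/w1.png")[235:365,320:480]
g=(255*(im/255.)**0.4).astype(np.uint8)
cv2.imwrite("pics/w1c.png",cv2.resize(g,(800,600)[:1]+(650-50,),interpolation=cv2.INTER_LINEAR))
E
```

```text
(no output)
```

View pics/w1c.png

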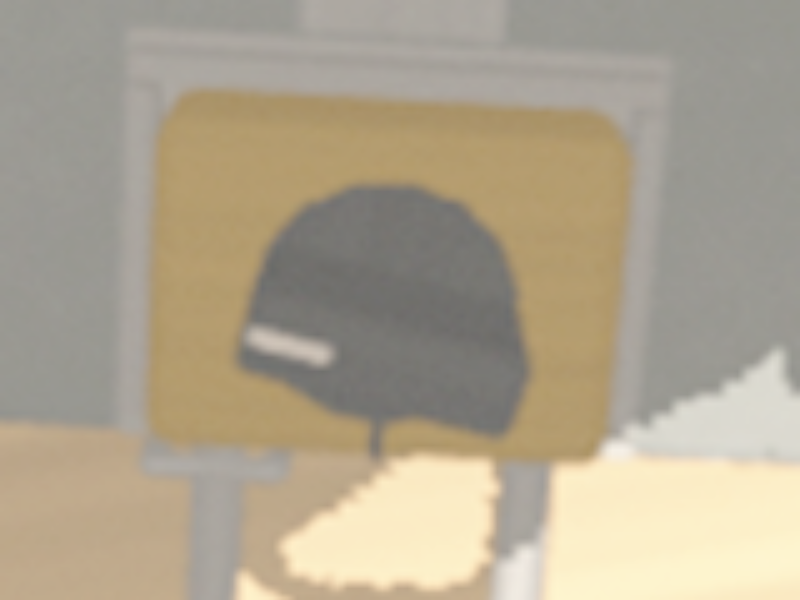

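```bash
cat >> h.py <<'E'
def c2n(u,v): return ((320+u/5)/800*560,(235+v/(600/130))/600*420)
E
python3 - <<'E'
from h import *
o=r.get_obs()
f=lambda u,v,z: atz("wrist",c2n(u,v),z,o)
pts={"TL":(158,90),"TR":(633,110),"BR":(605,462),"BL":(148,440)}
P={k:f(*v,93) for k,v in pts.items()}
for k in P: print(k,P[k].round(1))
c=sum(P.values())/4;print("c",c.round(1))
for a,b in [("BL","TL"),("BR","TR")]: d=P[b]-P[a];print(np.linalg.norm(d),np.degrees(np.arctan2(d[1],d[0])))
for a,b in [("BR","BL"),("TR","TL")]: d=P[b]-P[a];print(np.linalg.norm(d),np.degrees(np.arctan2(d[1],d[0]))-90)
a,b=f(250,337,127),f(330,355,127);d=a-b;print("line",a.round(1),b.round(1),np.degrees(np.arctan2(d[1],d[0])))
# legs z=78
for p in [(192,480),(238,480),(205,560),(235,570),(496,480),(548,480)]: print(f(*p,78).round(1))
# wing top corners
for p in [(240,325),(525,365),(500,435),(240,370)]: print(f(*p,127).round(1))
E
```

```text
TL [632.5 128.2  93. ]
TR [617.4  66.5  93. ]
BR [564.6  79.4  93. ]
BL [580.5 141.6  93. ]
c [598.7 103.9  93. ]
53.74321128949394 -14.420813842251018
54.323714794965525 -13.670029322973729
64.21309827998476 -14.349997840238203
63.504610128215056 -13.829657305230327
line [603.4 119.7 127. ] [599.1 110.6 127. ] 64.46457688372232
[567.6 139.6  78. ]
[566.3 132.9  78. ]
[553.7 140.7  78. ]
[551.1 136.7  78. ]
[558.9  95.4  78. ]
[557.4  87.8  78. ]
[605.3 120.5 127. ]
[593.1  87.5 127. ]
[584.   92.3 127. ]
[599.2 121.8 127. ]
```

```bash
cat >> h.py <<'E'
YAW=np.radians(-14.0); C=np.array([597.5,104.0])
LX=np.array([np.cos(YAW),np.sin(YAW),0]); LY=np.array([-LX[1],LX[0],0])
def plan(g,ang):
    "g: grasp point target, ang: world angle of tool y (deg), tool down. prints shift in CURRENT tool frame (cm) and turn about tool x"
    o=r.get_obs();M=R.from_rotvec(o["eef_rot"]).as_matrix()
    cur=np.degrees(np.arctan2(M[1,1],M[0,1]));t=np.array(g,float)+[0,0,159]
    y=np.radians(ang);T=np.array([[0,np.cos(y),np.sin(y)],[0,np.sin(y),-np.cos(y)],[-1,0,0]])
    rv=R.from_matrix(M.T@T).as_rotvec()
    print("tcp",o["tcp_pos"].round(1),"yang",round(cur,1),"q",o["joints"].round(2),"F",o["contact_force"].round(1),"Tq",o["wrist_torque"].round(2),"w",round(o["gripper_width"],1))
    print("shift now-frame cm",(M.T@(t-o["tcp_pos"])/10).round(2),"shift in target frame",(T.T@(t-o["tcp_pos"])/10).round(2),"turn",rv.round(3))
E
python3 - <<'E'
from h import *
plan([*C,121],-27)
E
```

```text
tcp [603.1 100.1 404.4] yang -101.2 q [ 0.48  0.26 -0.14 -0.   -1.18  0.89] F [-0.3 -0.1 -0.1] Tq [ 0.02 -0.05  0.05] w 87.5
shift now-frame cm [12.44 -0.27  0.62] shift in target frame [12.44 -0.68 -0.09] turn [-1.295  0.     0.   ]
```

```bash
python3 -m handwheel '[[0,[0.5,0,0],[0.1155,0,0]],[0,[0.5,0,0],[0.1155,0,0]],[0,[0.5,0,0],[0.1155,0,0]],[0,[0.5,0,0],[0.1155,0,0]],[0,[0.5,0,0],[0.1155,0,0]],[0,[0.5,0,0],[0.1155,0,0]],[0,[0.5,0,0],[0.1155,0,0]],[0,[0.5,0,0],[0.1155,0,0]]]' 8;python3 -m handwheel '[[0,[0.5,0,0],[0.1155,0,0]],[0,[0.5,0,0],[0.1155,0,0]],[0,[0.5,0,0],[0.1155,0,0]],[0,[0.5,0,0],[0.1155,0,0]],[0,[0.5,0,0],[0.1155,0,0]],[0,[0.5,0,0],[0.1155,0,0]],[0,[0.5,0,0],[0.1155,0,0]],[0,[0.5,0,0],[0.1155,0,0]]]'; python3 - <<'E'
from h import *
o=r.get_obs();im=r.get_image("wrist")
g=(255*(im/255.)**0.5).astype(np.uint8)[100:420,70:490];cv2.imwrite("pics/w2.png",cv2.resize(g[:,:,::-1],None,fx=1.8,fy=1.8))
for t in ["dial_grip","lock_center"]:
    print(t,[(np.round(d["rect"]).tolist(),round(d["confidence"],2)) for d in r.find_in("wrist",t)][:5])
plan([*C,121],-207)
E
```

```text
clock: 2.75
tcp_pos: [602.4, 102.0, 364.9]
eef_rot: [-1.532, 0.961, 1.532]
contact_force: [0.5, -0.4, 0.1]
gripper_width: 87.6
clock: 3.42
tcp_pos: [602.4, 102.0, 324.9]
eef_rot: [-0.853, 1.396, 0.853]
contact_force: [0.4, -1.6, -0.2]
gripper_width: 87.7
dial_grip [([263.0, 203.0, 317.0, 270.0], 0.98)]
lock_center [([244.0, 165.0, 414.0, 268.0], 0.97), ([471.0, 0.0, 555.0, 69.0], 0.63), ([68.0, 1.0, 96.0, 14.0], 0.47), ([71.0, 52.0, 350.0, 344.0], 0.36)]
tcp [602.5 101.7 324.7] yang 153.3 q [ 0.49  0.32 -0.24 -0.   -1.01 -0.95] F [ 0.3 -0.  -0.6] Tq [ 0.09 -0.09 -0.01] w 87.5
shift now-frame cm [ 4.47  0.55 -0.02] shift in target frame [ 4.47  0.55 -0.02] turn [ 0.006 -0.    -0.   ]
```

View pics/w2.png

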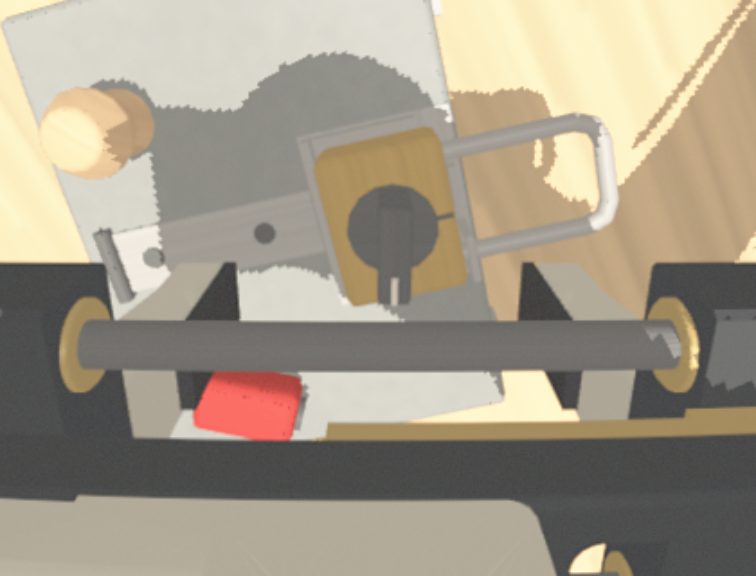

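```bash
python3 - <<'E'
from h import *
o=r.get_obs()
f=lambda u,v,z: atz("wrist",(70+u/1.8,100+v/1.8),z,o)
a,b=f(394,303,127),f(396.5,195,127)
print("wing",a.round(1),b.round(1),((a+b)/2).round(1),np.linalg.norm(a-b),np.degrees(np.arctan2(*(a-b)[1::-1])))
print("disc c",((f(348,229,97)+f(439,229,97))/2).round(1),f(394,184,97).round(1))
B=f(606,170,78);print("bar",B.round(1))
P=[f(*p,93) for p in [(315,160),(432,125),(470,287),(353,306)]]
c=sum(P)/4;print("body c",c.round(1)); d=P[1]-P[0];e=P[0]-P[3];print(np.linalg.norm(d),np.degrees(np.arctan2(-d[1],-d[0])),np.linalg.norm(e),np.degrees(np.arctan2(-e[1],-e[0]))-90, np.degrees(np.arctan2(*(c-B)[1::-1])))
M=R.from_rotvec(o["eef_rot"]).as_matrix();
for q in (c,(a+b)/2): print((M.T@(q-o["tcp_pos"])).round(1))
E
```

```text
wing [604.  117.5 127. ] [585.8  82.5 127. ] [594.9 100.  127. ] 39.41261174732515 62.56761665174261
disc c [595.8 102.4  97. ] [587.6  86.1  97. ]
bar [506.6 125.4  78. ]
body c [595.4 101.2  93. ]
47.05228066101481 -9.877874812907487 64.00409433760007 -14.114692205196235 -15.207107419681174
[231.7   6.1  -3.5]
[197.7   6.   -4.9]
```

```bash
sed -i 's/C=np.array(\[597.5,104.0\])/C=np.array([596.5,102.5])/' h.py; python3 -m handwheel '[[0,[0.5,0.57,-0.2],[0,0,0]],[0,[2,0,0],[0,0,0]],[0,[1.95,0,0],[0,0,0]],[120,[0,0,0],[0,0,0]],[255,[0,0,0],[0,0,0]],[255,[0,0,0],[0,0,0]],[255,[0,0,0],[0,0,0]],[255,[0,0,0],[0,0,0]]]' 8; python3 - <<'E'
from h import *
plan([*C,121],-207)
E
```

```text
clock: 4.23
tcp_pos: [597.5, 101.4, 281.4]
eef_rot: [-0.857, 1.394, 0.856]
contact_force: [-0.2, -1.0, 0.2]
gripper_width: 59.7
tcp [597.5 101.4 281.4] yang 153.1 q [ 0.49  0.35 -0.3   0.   -0.91 -0.96] F [-0.2 -1.   0.2] Tq [ 0.06 -0.09  0.03] w 59.7
shift now-frame cm [0.14 0.14 0.05] shift in target frame [0.14 0.14 0.05] turn [0.002 0.001 0.001]
```

```bash
python3 -m handwheel '[[255,[0.1,0.05,0],[0,0,0]],[255,[0,0,0],[0,0,0]],[255,[0,0,0],[0,0,0]],[255,[0,0,0],[0,0,0]],[255,[0,0,0],[0,0,0]],[255,[0,0,0],[0,0,0]],[255,[0,0,0],[0,0,0]],[255,[0,0,0],[0,0,0]]]' 8; python3 -m handwheel '[[255,[0,0,0],[0,0,0]],[255,[0,0,0],[0,0,0]],[255,[0,0,0],[0,0,0]],[255,[0,0,0],[0,0,0]]]' 8; python3 - <<'E'
from h import *
plan([*C,121],-207)
E
```

```text
clock: 4.9
tcp_pos: [596.6, 101.4, 279.1]
eef_rot: [-0.856, 1.396, 0.857]
contact_force: [-0.6, -0.4, 0.3]
gripper_width: 12.0
clock: 5.23
tcp_pos: [596.6, 101.5, 279.1]
eef_rot: [-0.856, 1.396, 0.856]
contact_force: [-1.5, 0.4, 0.6]
gripper_width: 11.9
tcp [596.6 101.5 279.1] yang 153.1 q [ 0.49  0.35 -0.31 -0.   -0.91 -0.96] F [-1.5  0.4  0.6] Tq [0.22 0.25 0.04] w 11.9
shift now-frame cm [-0.09  0.06  0.09] shift in target frame [-0.09  0.06  0.09] turn [ 0.001 -0.    -0.   ]
```

```bash
python3 -m handwheel '[[255,[0,0,0],[0,0,0]],[255,[0,0,0],[-0.12,0,0]],[255,[0,0,0],[-0.12,0,0]],[255,[0,0,0],[-0.12,0,0]],[255,[0,0,0],[-0.12,0,0]],[255,[0,0,0],[-0.12,0,0]],[255,[0,0,0],[-0.12,0,0]],[255,[0,0,0],[-0.12,0,0]]]' 25; python3 - <<'E'
from h import *
plan([*C,121],-207)
E
```

```text
clock: 5.9
tcp_pos: [596.6, 101.3, 279.1]
eef_rot: [-1.48, 1.008, 1.481]
contact_force: [-0.5, 0.1, 1.3]
gripper_width: 11.7
tcp [596.6 101.3 279.1] yang -158.5 q [ 0.49  0.35 -0.31  0.   -0.91 -0.11] F [-0.5  0.1  1.3] Tq [0.01 0.26 0.04] w 11.7
shift now-frame cm [-0.09 -0.03  0.11] shift in target frame [-0.09  0.06  0.1 ] turn [ 0.847 -0.    -0.   ]
```

```bash
python3 -m handwheel '[[255,[0,0,0],[-0.12,0,0]],[255,[0,0,0],[-0.12,0,0]],[255,[0,0,0],[-0.12,0,0]],[255,[0,0,0],[-0.12,0,0]],[255,[0,0,0],[-0.12,0,0]],[255,[0,0,0],[-0.12,0,0]],[255,[0,0,0],[-0.12,0,0]],[255,[0,0,0],[0,0,0]]]'; python3 - <<'E'
from h import *
plan([*C,121],-104)
E
python3 -m handwheel '[[255,[0,0,0],[-0.06,0,0]],[255,[0,0,0],[0,0,0]],[255,[0,0,0],[0,0,0]]]'; python3 - <<'E'
from h import *
plan([*C,121],-104)
E
python3 -m handwheel '[[255,[0,0,0],[-0.06,0,0]],[255,[0,0,0],[0,0,0]],[255,[0,0,0],[0,0,0]]]'; python3 - <<'E'
from h import *
plan([*C,121],-104)
E
```

```text
clock: 6.57
tcp_pos: [596.8, 101.5, 279.1]
eef_rot: [-2.028, 0.364, 2.028]
contact_force: [0.8, -0.2, -0.8]
gripper_width: 12.1
tcp [596.8 101.5 279.1] yang -110.3 q [ 0.49  0.35 -0.31  0.   -0.91  0.72] F [ 0.8 -0.2 -0.8] Tq [-0.12 -0.31  0.07] w 12.1
shift now-frame cm [-0.09 -0.08  0.07] shift in target frame [-0.09 -0.09  0.06] turn [-0.111 -0.     0.   ]
clock: 6.82
tcp_pos: [596.7, 101.4, 279.1]
eef_rot: [-2.057, 0.316, 2.057]
contact_force: [0.4, 0.4, -0.5]
gripper_width: 11.5
tcp [596.7 101.4 279.1] yang -107.5 q [ 0.49  0.35 -0.31  0.   -0.91  0.77] F [ 0.4  0.4 -0.5] Tq [ 0.11 -0.04  0.08] w 11.5
shift now-frame cm [-0.09 -0.1   0.05] shift in target frame [-0.09 -0.1   0.05] turn [-0.061  0.    -0.   ]
clock: 7.07
tcp_pos: [596.7, 101.4, 279.1]
eef_rot: [-2.091, 0.257, 2.092]
contact_force: [-0.1, -0.8, -0.9]
gripper_width: 12.1
tcp [596.7 101.4 279.1] yang -104.0 q [ 0.49  0.35 -0.31  0.   -0.91  0.84] F [-0.1 -0.8 -0.9] Tq [-0.01 -0.08  0.05] w 12.1
shift now-frame cm [-0.09 -0.1   0.05] shift in target frame [-0.09 -0.1   0.05] turn [-0.  0. -0.]
```

```bash
for i in 1 ; do python3 -m handwheel '[[255,[0,0,0],[-0.05,0,0]],[255,[0,0,0],[0,0,0]]]'; python3 -c "
from h import *
plan([*C,121],-104)"
python3 -m handwheel '[[255,[0,0,0],[-0.05,0,0]],[255,[0,0,0],[0,0,0]]]'; python3 -c "
from h import *
plan([*C,121],-104)"; done
```

```text
clock: 7.23
tcp_pos: [596.7, 101.6, 279.1]
eef_rot: [-2.121, 0.204, 2.121]
contact_force: [0.7, 1.0, -0.6]
gripper_width: 11.6
tcp [596.7 101.6 279.1] yang -101.0 q [ 0.49  0.35 -0.31 -0.   -0.91  0.89] F [ 0.7  1.  -0.6] Tq [ 0.28 -0.02 -0.03] w 11.6
shift now-frame cm [-0.09 -0.09  0.04] shift in target frame [-0.09 -0.09  0.04] turn [ 0.053 -0.     0.   ]
clock: 7.4
tcp_pos: [596.9, 101.7, 279.1]
eef_rot: [-2.148, 0.153, 2.147]
contact_force: [0.4, 2.4, -1.4]
gripper_width: 12.1
tcp [596.9 101.7 279.1] yang -98.2 q [ 0.49  0.35 -0.31 -0.   -0.91  0.94] F [ 0.4  2.4 -1.4] Tq [ 0.64 -0.36 -0.49] w 12.1
shift now-frame cm [-0.09 -0.08  0.05] shift in target frame [-0.09 -0.07  0.05] turn [ 0.102 -0.     0.001]
```

```bash
python3 -m handwheel '[[255,[0,0,0],[-0.03,0,0]],[255,[0,0,0],[0,0,0]]]'; python3 - <<'E'
from h import *
plan([*C,121],-104)
o=r.get_obs();im=r.get_image("wrist")
g=(255*(im/255.)**0.5).astype(np.uint8)[100:420,70:490];cv2.imwrite("pics/w3.png",cv2.resize(g[:,:,::-1],None,fx=1.8,fy=1.8))
im=r.get_image("side")[215:295,215:315];cv2.imwrite("pics/s3.png",cv2.resize((255*(im/255.)**0.6).astype(np.uint8)[:,:,::-1],None,fx=6,fy=6))
E
```

```text
clock: 7.57
tcp_pos: [596.9, 101.7, 279.2]
eef_rot: [-2.163, 0.122, 2.162]
contact_force: [1.6, 2.8, -1.0]
gripper_width: 12.0
tcp [596.9 101.7 279.2] yang -96.5 q [ 0.49  0.35 -0.31 -0.   -0.91  0.97] F [ 1.6  2.8 -1. ] Tq [ 0.78 -0.47 -0.63] w 12.0
shift now-frame cm [-0.08 -0.08  0.05] shift in target frame [-0.08 -0.07  0.06] turn [ 0.131 -0.     0.001]
```

View pics/w3.png

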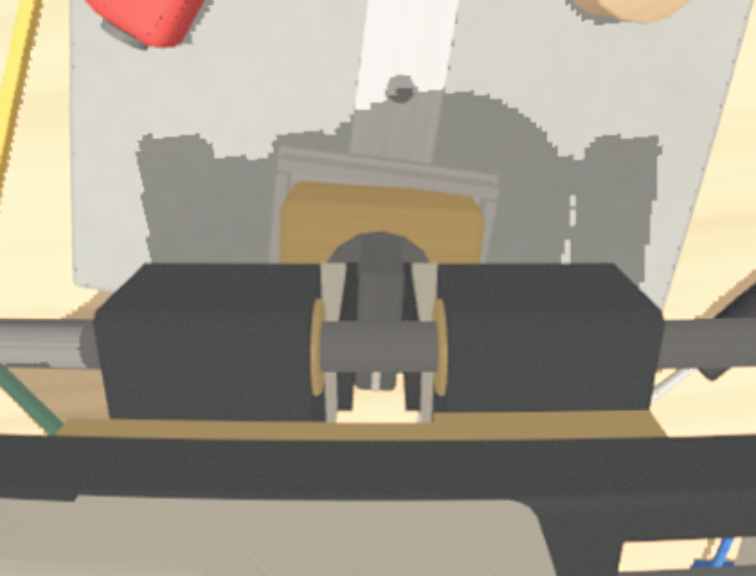

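```bash
python3 -m handwheel '[[255,[0,0,0],[0.12,0,0]],[255,[0,0,0],[0.12,0,0]],[255,[0,0,0],[0.12,0,0]],[255,[0,0,0],[0.12,0,0]],[255,[0,0,0],[0.12,0,0]],[255,[0,0,0],[0.12,0,0]],[255,[0,0,0],[0.12,0,0]],[255,[0,0,0],[0.12,0,0]]]';python3 -m handwheel '[[255,[0,0,0],[0.12,0,0]],[255,[0,0,0],[0.12,0,0]],[255,[0,0,0],[0.12,0,0]],[255,[0,0,0],[0.1,0,0]],[255,[0,0,0],[0,0,0]],[255,[0,0,0],[0,0,0]]]'; python3 - <<'E'
from h import *
plan([*C,121],-181)
E
```

```text
clock: 8.33
tcp_pos: [596.5, 101.6, 279.1]
eef_rot: [-1.562, 0.935, 1.562]
contact_force: [-1.5, 2.0, -0.2]
gripper_width: 11.9
clock: 8.83
tcp_pos: [596.5, 101.3, 279.2]
eef_rot: [-1.24, 1.19, 1.24]
contact_force: [-0.6, 1.2, -1.3]
gripper_width: 11.7
tcp [596.5 101.3 279.2] yang -177.6 q [ 0.49  0.35 -0.31  0.   -0.91 -0.45] F [-0.6  1.2 -1.3] Tq [ 0.32  0.26 -0.  ] w 11.7
shift now-frame cm [-0.08 -0.    0.12] shift in target frame [-0.08  0.    0.12] turn [ 0.06 -0.   -0.  ]
```

```bash
python3 -m handwheel '[[60,[0,0,0],[0,0,0]],[60,[0,0,0],[0,0,0]],[60,[0,0,0],[0,0,0]],[60,[-3,0,0],[0,0,0]],[60,[-3,0,0],[0,0,0]],[60,[0,0,0],[0,0,0]]]'; python3 - <<'E'
from h import *
o=r.get_obs();im=r.get_image("wrist")
g=(255*(im/255.)**0.5).astype(np.uint8)[100:420,70:490];cv2.imwrite("pics/w4.png",cv2.resize(g[:,:,::-1],None,fx=1.8,fy=1.8))
plan([*C,121],-181)
E
```

```text
clock: 9.33
tcp_pos: [598.5, 101.8, 345.2]
eef_rot: [-1.243, 1.182, 1.235]
contact_force: [0.8, 0.2, 0.8]
gripper_width: 46.4
tcp [597.8 101.7 342.8] yang -177.6 q [ 0.49  0.29 -0.23  0.   -1.04 -0.45] F [-0.4  0.2 -0.8] Tq [ 0.09  0.01 -0.04] w 50.2
shift now-frame cm [6.28 0.17 0.08] shift in target frame [6.28 0.13 0.08] turn [0.059 0.002 0.006]
```

View pics/w4.png

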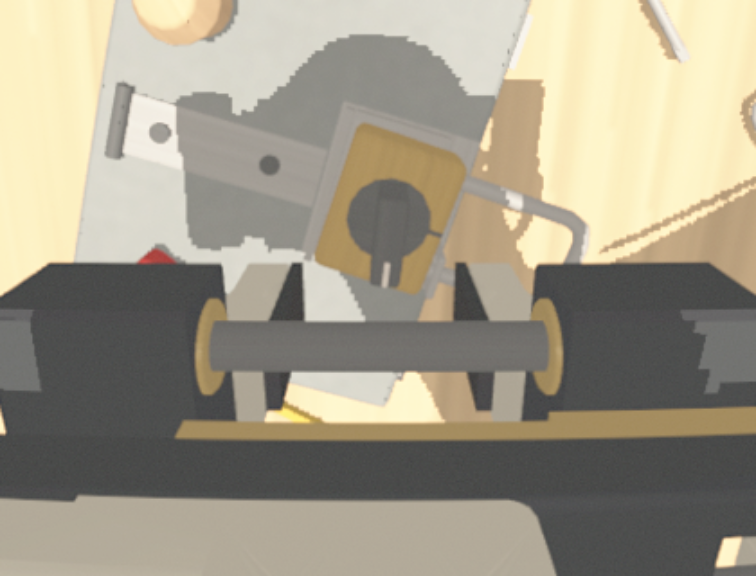

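```bash
python3 - <<'E'
from h import *
o=r.get_obs()
f=lambda u,v,z: atz("wrist",(70+u/1.8,100+v/1.8),z,o)
an=lambda d: np.degrees(np.arctan2(d[1],d[0]))
a,b=f(386,287,127),f(392.5,188,127);w=an(a-b);print("wing",((a+b)/2).round(1),np.linalg.norm(a-b),w)
e1=an(f(316,255,93)-f(355,133,93));e2=an(f(418,290,93)-f(465,165,93));print("body y dir",e1,e2)
e3=an(f(118,128,62)-f(310,195,62));print("strap",e3)
for y in (e1,e2): print("dial",np.radians(y+90-w))
m=f(440,234,93)-f(389,217,93);print("mark",an(m), "dc",f(389,217,97))
im=cv2.imread("pics/w4.png")[170:300,300:480];cv2.imwrite("pics/w4c.png",cv2.resize(im,(792,572),interpolation=cv2.INTER_CUBIC))
E
```

```text
wing [595.3  99.4 127. ] 39.38134960598183 89.14548380192794
body y dir 74.11596037998063 74.43509293278902
strap -17.63373372992326
dial 1.3084816580763112
dial 1.314051571873112
mark 163.1683545279821 dc [594.96707476 100.56257452  97.        ]
```

View pics/w4c.png

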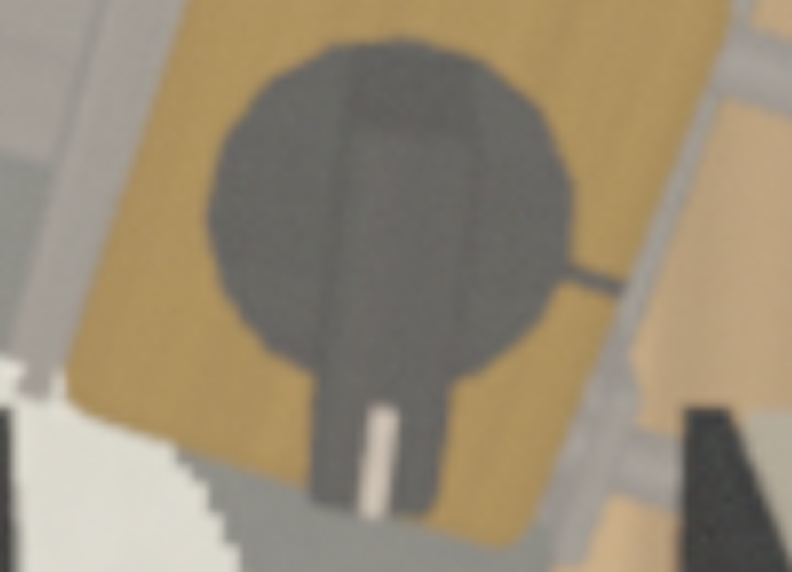

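```bash
sed -i 's/C=np.array(.*$/C=np.array([596.6,101.5])/; s/radians(-14.0)/radians(-15.0)/' h.py; python3 - <<'E'
from h import *
plan([*(C-92*LX[:2]),91],-195)
E
```

```text
tcp [597.8 101.7 342.8] yang -177.6 q [ 0.49  0.29 -0.23  0.   -1.04 -0.45] F [-0.4  0.2 -0.8] Tq [ 0.09  0.01 -0.04] w 50.2
shift now-frame cm [9.23 8.96 2.72] shift in target frame [ 9.28  9.31 -0.05] turn [0.303 0.003 0.006]
```

```bash
python3 -m handwheel '[[150,[0,0,0],[0.101,0.001,0.002]],[150,[0,0,0],[0.101,0.001,0.002]],[150,[0,0,0],[0.101,0.001,0.002]],[150,[0,3.1,0],[0,0,0]],[150,[0,3.1,0],[0,0,0]],[150,[0,3.1,0],[0,0,0]],[150,[3,0,0],[0,0,0]],[150,[0,0,0],[0,0,0]]]' 8; python3 - <<'E'
from h import *
plan([*(C-92*LX[:2]),91],-195)
o=r.get_obs();im=r.get_image("wrist")
g=(255*(im/255.)**0.5).astype(np.uint8)[100:420,70:490];cv2.imwrite("pics/w5.png",cv2.resize(g[:,:,::-1],None,fx=1.8,fy=1.8))
print(proj("wrist",[[*(C-92*LX[:2]),78],[*(C-92*LX[:2]+13*LY[:2]),78],[*(C-92*LX[:2]-13*LY[:2]),78]],o))
for t in ["bow"]:
    print(t,[(np.round(d["rect"]).tolist(),round(d["confidence"],2)) for d in r.find_in("wrist",t)][:5])
E
```

```text
clock: 10.05
tcp_pos: [504.1, 125.0, 306.5]
eef_rot: [-1.013, 1.333, 1.019]
contact_force: [-1.7, -0.1, -1.2]
gripper_width: 36.3
tcp [504.1 125.  306.5] yang 165.0 q [ 0.62  0.2  -0.46 -0.   -0.93 -0.88] F [-1.7 -0.1 -1.2] Tq [-0.05  0.07 -0.03] w 36.3
shift now-frame cm [ 5.64 -0.4   0.16] shift in target frame [ 5.65 -0.34  0.12] turn [-0.    -0.006 -0.009]
[[272.22856573 233.33885048]
 [272.36518521 250.15742994]
 [272.09020736 215.949743  ]]
bow [([388.0, 51.0, 450.0, 119.0], 0.71), ([179.0, 202.0, 280.0, 272.0], 0.63), ([210.0, 0.0, 329.0, 84.0], 0.43)]
```

View pics/w5.png

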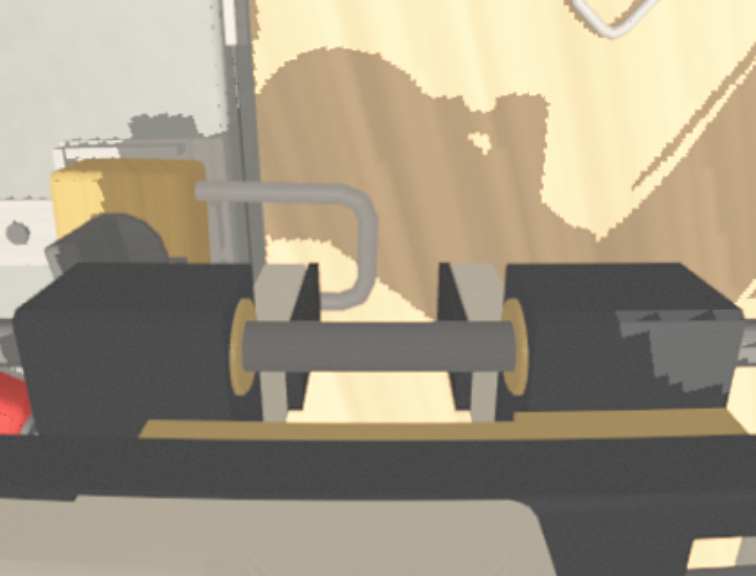

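```bash
python3 -m handwheel '[[150,[0,-0.3,0.1],[0,-0.006,-0.009]],[150,[2.8,0,0],[0,0,0]],[150,[2.8,0,0],[0,0,0]],[150,[0,0,0],[0,0,0]],[255,[0,0,0],[0,0,0]],[255,[0,0,0],[0,0,0]],[255,[0,0,0],[0,0,0]],[255,[0,0,0],[0,0,0]]]' 8; python3 -m handwheel '[[255,[0,0,0],[0,0,0]],[255,[0,0,0],[0,0,0]],[255,[0,0,0],[0,0,0]],[255,[0,0,0],[0,0,0]]]';python3 - <<'E'
from h import *
plan([*(C-92*LX[:2]),91],-195)
E
```

```text
clock: 10.82
tcp_pos: [510.6, 126.0, 255.1]
eef_rot: [-1.014, 1.316, 1.011]
contact_force: [-3.6, 1.8, 2.9]
gripper_width: 14.8
clock: 11.15
tcp_pos: [508.3, 125.2, 253.8]
eef_rot: [-1.013, 1.322, 1.013]
contact_force: [-9.8, 1.3, 4.2]
gripper_width: 7.6
tcp [508.3 125.2 253.8] yang 164.9 q [ 0.62  0.26 -0.51 -0.   -0.79 -0.88] F [-9.8  1.3  4.2] Tq [ 0.57  3.4  -0.01] w 7.6
shift now-frame cm [ 0.38  0.05 -0.01] shift in target frame [ 0.38  0.05 -0.01] turn [-0.002  0.     0.   ]
```

```bash
python3 -m handwheel '[[200,[0,0.1,0],[0,0,0]],[200,[0,0,0],[0,0,0]],[200,[0.35,0,0],[0,0,0]],[255,[0,0,0],[0,0,0]],[255,[0,0,0],[0,0,0]],[255,[0,0,0],[0,0,0]],[255,[0,0,0],[0,0,0]]]' 8;python3 - <<'E'
from h import *
plan([*(C-92*LX[:2]),91],-195)
E
```

```text
clock: 11.73
tcp_pos: [508.5, 125.8, 249.7]
eef_rot: [-1.013, 1.321, 1.012]
contact_force: [-5.0, 0.6, 1.9]
gripper_width: 7.3
tcp [508.5 125.8 249.7] yang 164.9 q [ 0.62  0.27 -0.52  0.   -0.78 -0.88] F [-5.   0.6  1.9] Tq [0.48 1.83 0.02] w 7.3
shift now-frame cm [-0.03  0.06 -0.07] shift in target frame [-0.03  0.06 -0.07] turn [-0.002  0.001  0.002]
```

```bash
python3 -m handwheel '[[255,[0,0,0],[0,0,0]],[255,[0,0,0],[0,0,0]],[255,[0,0.3,0],[0,0,0]],[255,[0,0.4,0],[0,0,0]],[255,[0,0.4,0],[0,0,0]],[255,[0,0,0],[0,0,0]]]' 40;python3 - <<'E'
from h import *
plan([*(C-122*LX[:2]),91],-195)
E
```

```text
clock: 12.23
tcp_pos: [498.2, 129.1, 250.3]
eef_rot: [-1.014, 1.317, 1.011]
contact_force: [1.4, 0.6, -0.5]
gripper_width: 6.6
tcp [498.2 129.1 250.3] yang 164.9 q [ 0.64  0.25 -0.54  0.   -0.77 -0.9 ] F [ 1.4  0.6 -0.5] Tq [ 0.09 -0.25 -0.05] w 6.6
shift now-frame cm [ 0.02  1.98 -0.13] shift in target frame [ 0.03  1.98 -0.12] turn [-0.001  0.003  0.004]
```

```bash
python3 -m handwheel '[[255,[0,0.4,0],[0,0,0]],[255,[0,0.4,0],[0,0,0]],[255,[0,0.4,0],[0,0,0]],[255,[0,0.4,0],[0,0,0]],[255,[0,0.3,0],[0,0,0]],[255,[0,0,0],[0,0,0]]]';python3 - <<'E'
from h import *
plan([*(C-122*LX[:2]),91],-195)
E
python3 -m handwheel '[[255,[0,0.2,0],[0,0,0]],[255,[0,0,0],[0,0,0]]]';python3 - <<'E'
from h import *
plan([*(C-122*LX[:2]),91],-195)
im=r.get_image("wrist")
g=(255*(im/255.)**0.5).astype(np.uint8)[100:420,70:490];cv2.imwrite("pics/w6.png",cv2.resize(g[:,:,::-1],None,fx=1.8,fy=1.8))
E
```

```text
clock: 12.73
tcp_pos: [479.5, 134.0, 250.1]
eef_rot: [-1.014, 1.318, 1.012]
contact_force: [-0.3, 0.9, -0.3]
gripper_width: 6.2
tcp [479.5 134.  250.1] yang 164.9 q [ 0.67  0.23 -0.58  0.   -0.76 -0.93] F [-0.3  0.9 -0.3] Tq [ 0.23 -0.07 -0.01] w 6.2
shift now-frame cm [ 0.01  0.05 -0.11] shift in target frame [ 0.01  0.05 -0.11] turn [-0.001  0.002  0.003]
clock: 12.9
tcp_pos: [477.9, 134.4, 250.0]
eef_rot: [-1.014, 1.318, 1.012]
contact_force: [0.8, 0.8, 0.5]
gripper_width: 6.5
tcp [477.9 134.4 250. ] yang 164.9 q [ 0.67  0.23 -0.58  0.   -0.76 -0.94] F [0.8 0.8 0.5] Tq [ 0.17 -0.27  0.02] w 6.5
shift now-frame cm [ 0.   -0.11 -0.11] shift in target frame [ 0.   -0.11 -0.11] turn [-0.001  0.002  0.003]
```

View pics/w6.png

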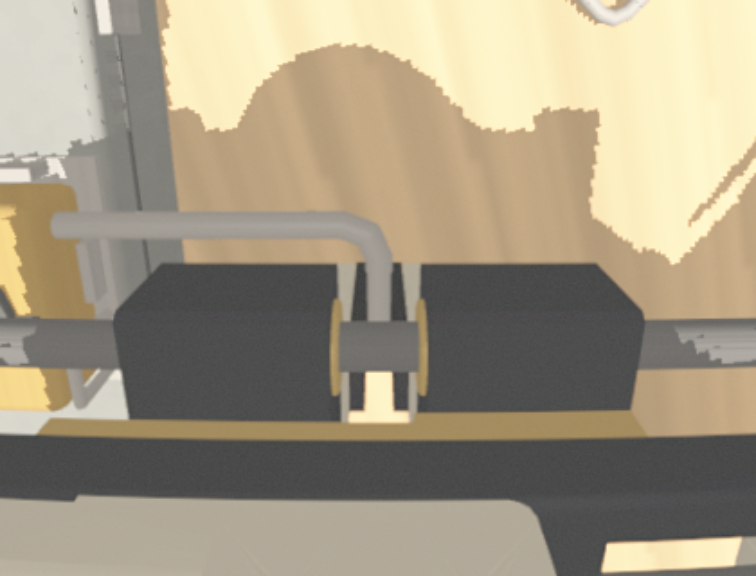

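```bash
python3 -m handwheel '[[255,[0,0.15,0],[0,0,0]],[255,[0,0,0],[0,0,0]]]';python3 -c "
from h import *
plan([*(C-122*LX[:2]),91],-195)"
python3 -m handwheel '[[255,[0,0.15,0],[0,0,0]],[255,[0,0,0],[0,0,0]]]';python3 -c "
from h import *
plan([*(C-122*LX[:2]),91],-195)"
```

```text
clock: 13.12
tcp_pos: [476.8, 134.8, 250.0]
eef_rot: [-1.014, 1.318, 1.011]
contact_force: [1.1, -1.1, -0.6]
gripper_width: 6.0
tcp [476.8 134.8 250. ] yang 164.9 q [ 0.67  0.23 -0.58  0.   -0.76 -0.94] F [ 1.1 -1.1 -0.6] Tq [-0.06 -0.63  0.04] w 6.0
shift now-frame cm [ 0.   -0.24 -0.11] shift in target frame [ 0.   -0.24 -0.11] turn [-0.001  0.002  0.004]
clock: 13.28
tcp_pos: [475.7, 135.2, 250.2]
eef_rot: [-1.014, 1.317, 1.011]
contact_force: [5.1, -2.1, -1.1]
gripper_width: 6.3
tcp [475.7 135.2 250.2] yang 164.9 q [ 0.68  0.23 -0.58  0.   -0.76 -0.94] F [ 5.1 -2.1 -1.1] Tq [-0.71 -1.96  0.02] w 6.3
shift now-frame cm [ 0.02 -0.35 -0.13] shift in target frame [ 0.02 -0.35 -0.13] turn [-0.001  0.003  0.005]
```

```bash
python3 -m handwheel '[[255,[0,0.15,0],[0,0,0]],[255,[0,0.1,0],[0,0,0]],[255,[0,0,0],[0,0,0]]]';python3 -c "
from h import *
plan([*(C-122*LX[:2]),91],-195)"
```

```text
clock: 13.53
tcp_pos: [475.1, 136.0, 251.0]
eef_rot: [-1.016, 1.313, 1.009]
contact_force: [14.8, -7.1, -5.0]
gripper_width: 6.4
tcp [475.1 136.  251. ] yang 165.0 q [ 0.68  0.22 -0.59  0.01 -0.75 -0.95] F [14.8 -7.1 -5. ] Tq [-2.78 -5.88 -0.06] w 6.4
shift now-frame cm [ 0.1  -0.43 -0.19] shift in target frame [ 0.1  -0.43 -0.19] turn [0.    0.004 0.009]
```

```bash
python3 -m handwheel '[[255,[0,-0.2,0],[0,0,0]],[255,[0,0,0],[0,0,0]],[150,[0,0,0],[0,0,0]],[150,[0,0,0],[0,0,0]],[150,[0,0,0],[0,0,0]],[150,[-3.5,0,0],[0,0,0]],[150,[-3.5,0,0],[0,0,0]],[0,[-3,0,0],[0,0,0]]]';python3 - <<'E'
from h import *
plan([*(C-5*LX[:2]),93],-105)
E
```

```text
clock: 14.2
tcp_pos: [474.1, 135.1, 351.5]
eef_rot: [-1.014, 1.319, 1.012]
contact_force: [0.1, -0.4, 0.3]
gripper_width: 38.0
tcp [474.1 135.1 351.5] yang 164.9 q [ 0.68  0.1  -0.46  0.   -1.01 -0.94] F [ 0.1 -0.4  0.3] Tq [ 0.22 -0.23 -0.01] w 38.0
shift now-frame cm [  9.98 -12.18  -0.07] shift in target frame [  9.95   0.07 -12.21] turn [-1.572e+00 -1.000e-03  3.000e-03]
```

```bash
python3 -m handwheel '[[0,[0,-3.05,0],[0,0,0]],[0,[0,-3.05,0],[0,0,0]],[0,[0,-3.05,0],[0,0,0]],[0,[0,-3.05,0],[0,0,0]],[0,[0,0,0],[-0.121,0,0]],[0,[0,0,0],[-0.121,0,0]],[0,[0,0,0],[-0.121,0,0]],[0,[0,0,0],[-0.121,0,0]]]';python3 -m handwheel '[[0,[0,0,0],[-0.121,0,0]],[0,[0,0,0],[-0.121,0,0]],[0,[0,0,0],[-0.121,0,0]],[0,[0,0,0],[-0.121,0,0]],[0,[0,0,0],[-0.121,0,0]],[0,[0,0,0],[-0.121,0,0]],[0,[0,0,0],[-0.121,0,0]],[0,[0,0,0],[-0.121,0,0]]]'; python3 -m handwheel '[[0,[3,0,0],[-0.12,0,0]],[0,[0,0,0],[0,0,0]],[0,[0,0,0],[0,0,0]]]'; python3 - <<'E'
from h import *
plan([*(C-5*LX[:2]),93],-105)
im=r.get_image("wrist")
g=(255*(im/255.)**0.5).astype(np.uint8)[100:420,70:490];cv2.imwrite("pics/w7.png",cv2.resize(g[:,:,::-1],None,fx=1.8,fy=1.8))
E
```

```text
clock: 14.87
tcp_pos: [592.0, 103.4, 349.7]
eef_rot: [-1.375, 1.091, 1.373]
contact_force: [0.3, -0.6, -0.3]
gripper_width: 86.6
clock: 15.53
tcp_pos: [591.8, 103.6, 350.0]
eef_rot: [-2.018, 0.382, 2.013]
contact_force: [0.7, -0.2, 0.4]
gripper_width: 87.6
clock: 15.78
tcp_pos: [591.6, 103.3, 319.2]
eef_rot: [-2.08, 0.278, 2.08]
contact_force: [0.3, -0.8, 0.7]
gripper_width: 87.9
tcp [591.6 103.3 319.2] yang -105.2 q [ 0.5   0.31 -0.27  0.   -0.99  0.81] F [ 0.3 -0.8  0.7] Tq [-0.07 -0.06  0.02] w 87.9
shift now-frame cm [ 6.72  0.04 -0.03] shift in target frame [ 6.72  0.05 -0.03] turn [-0.004 -0.    -0.   ]
```

View pics/w7.png

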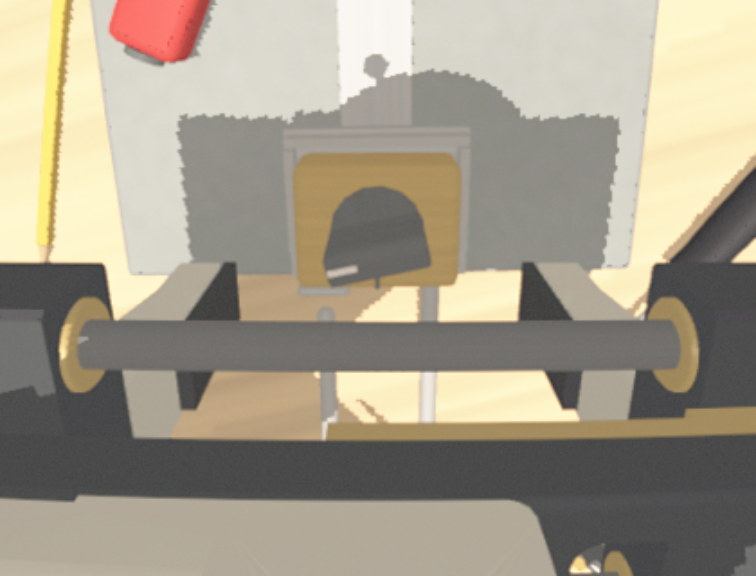

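```bash
python3 -m handwheel '[[0,[2.5,0,0],[0,0,0]],[0,[2.5,0,0],[0,0,0]],[0,[1.7,0,0],[0,0,0]],[0,[0,0,0],[0,0,0]],[255,[0,0,0],[0,0,0]],[255,[0,0,0],[0,0,0]],[255,[0,0,0],[0,0,0]],[255,[0,0,0],[0,0,0]]]' 8; python3 -m handwheel '[[255,[0,0,0],[0,0,0]],[255,[0,0,0],[0,0,0]]]'; python3 - <<'E'
from h import *
plan([*(C-5*LX[:2]),93],-105)
E
```

```text
clock: 16.5
tcp_pos: [593.1, 103.7, 255.1]
eef_rot: [-2.087, 0.271, 2.074]
contact_force: [0.1, -3.9, 1.6]
gripper_width: 66.6
clock: 16.67
tcp_pos: [593.2, 103.7, 255.1]
eef_rot: [-2.087, 0.271, 2.074]
contact_force: [-1.5, -0.4, 6.7]
gripper_width: 65.8
tcp [593.2 103.7 255.1] yang -105.0 q [ 0.5   0.37 -0.34  0.   -0.85  0.81] F [-1.5 -0.4  6.7] Tq [-0.24  0.47 -0.07] w 65.8
shift now-frame cm [0.31 0.12 0.11] shift in target frame [0.31 0.12 0.11] turn [ 0.    -0.006  0.003]
```

```bash
python3 -m handwheel '[[255,[0,0,0],[0,0,0]],[255,[0,0,0],[0,0,0]],[255,[0,0,0],[0,0,0]],[255,[-0.3,0,0],[0,0,0]],[255,[-0.5,0,0],[0,0,0]],[255,[-0.7,0,0],[0,0,0]],[255,[-1,0,0],[0,0,0]],[255,[0,0,0],[0,0,0]]]' 45; python3 - <<'E'
from h import *
plan([*(C-5*LX[:2]),118],-105)
E
```

```text
clock: 17.33
tcp_pos: [592.9, 103.7, 280.3]
eef_rot: [-2.086, 0.271, 2.075]
contact_force: [0.4, 0.9, -4.4]
gripper_width: 65.4
tcp [592.9 103.7 280.3] yang -105.0 q [ 0.5   0.35 -0.32  0.   -0.9   0.81] F [ 0.4  0.9 -4.4] Tq [-0.05 -0.18 -0.03] w 65.4
shift now-frame cm [0.32 0.12 0.09] shift in target frame [0.33 0.12 0.09] turn [ 0.    -0.005  0.003]
```

Lifted free (−4.4 N, which is the padlock's weight). Raise the rest.

```bash
python3 -m handwheel '[[255,[-1.5,0,0],[0,0,0]],[255,[-2,0,0],[0,0,0]],[255,[-2,0,0],[0,0,0]],[255,[-2,0,0],[0,0,0]],[255,[-2,0,0],[0,0,0]],[255,[-1.5,0,0],[0,0,0]],[255,[-1,0,0],[0,0,0]],[255,[-0.5,0,0],[0,-0.005,0.003]]]'; python3 -m handwheel '[[255,[0,0,0],[0,0,0]],[255,[0,0,0],[0,0,0]],[255,[0,0,0],[0,0,0]],[255,[0,0,0],[0,0,0]]]'; python3 - <<'E'
from h import *
plan([*(C-5*LX[:2]),246],-105)
G=lambda im:(255*(im/255.)**0.6).astype(np.uint8)[:,:,::-1]
a=cv2.resize(G(r.get_image("wrist"))[60:420,70:490],(420,360))
b=cv2.resize(G(r.get_image("side"))[150:310,190:330],(380,434))
c=cv2.resize(G(r.get_image("scene"))[115:265,270:420],(380,380))
im=np.zeros((600,800,3),np.uint8);im[:360,:420]=a;im[:434,420:]=b
im[360:600,:240]=cv2.resize(c,(240,240));cv2.imwrite("pics/f.png",im)
E
```

```text
clock: 18.0
tcp_pos: [591.7, 103.4, 404.6]
eef_rot: [-2.08, 0.274, 2.083]
contact_force: [0.7, 0.3, -3.5]
gripper_width: 65.7
clock: 18.33
tcp_pos: [591.9, 103.4, 402.1]
eef_rot: [-2.079, 0.276, 2.086]
contact_force: [0.2, 0.2, -3.4]
gripper_width: 65.6
tcp [591.9 103.4 402.1] yang -105.0 q [ 0.5   0.24 -0.16 -0.   -1.17  0.81] F [ 0.2  0.2 -3.4] Tq [-0.05 -0.07 -0.02] w 65.6
shift now-frame cm [-0.29  0.06 -0.01] shift in target frame [-0.29  0.06 -0.01] turn [-0.     0.003 -0.002]
```

View pics/f.png

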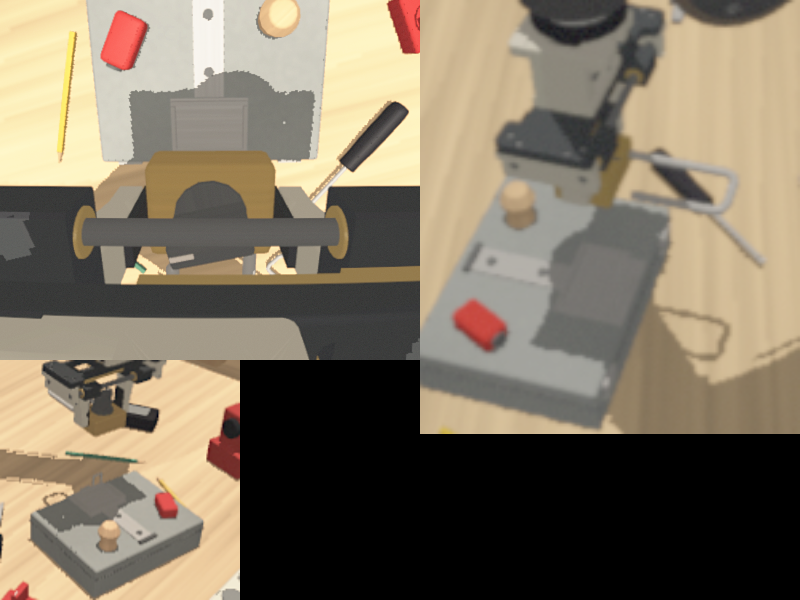

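```bash
python3 -m handwheel '[[255,[-0.3,0,0],[0,0,0]],[255,[0,0,0],[0,0,0]],[255,[0,0,0],[0,0,0]],[255,[0,0,0],[0,0,0]],[255,[0,0,0],[0,0,0]],[255,[0,0,0],[0,0,0]]]'; python3 - <<'E'
from h import *
o=r.get_obs();print(o["joint_vel"].round(4),o["gripper_width"],o["contact_force"].round(1),o["tcp_pos"].round(1));print(r.job_done())
E
```

```text
clock: 18.98
tcp_pos: [592.1, 103.4, 406.4]
eef_rot: [-2.08, 0.275, 2.084]
contact_force: [-0.0, -0.1, -3.5]
gripper_width: 65.6
[-0.0017 -0.0001 -0.0018 -0.0011  0.0002  0.0003] 65.57675171320365 [-0.  -0.1 -3.5] [592.1 103.4 406.4]
the job is handed in; nothing more can be done
None
```

The padlock is open and held up level, dial on top, about 15 cm above its nest. I handed the job in at about 19 s on the clock.

- **Dial:** I turned it anticlockwise until the stop resisted with about 0.6 N m. I then turned it clockwise to the third click and let go. The picture put it at about 1.31 rad, and the pawl should hold it at 1.35.
- **Shackle:** I pulled it out until it met its stop, with the force rising to about 16 N. The picture showed the free leg's end clear of the staple.
- **Lift:** I gripped the body across its sides and raised it. At the end the hand had risen 151 mm and the padlock's weight read about 3.5 N. The grip was steady at 65.6 mm and the arm was still.
- **Last picture:** It showed the shackle still open, the nest empty, and nothing but the gripper touching the padlock. The knob, sharpener, the yellow pencil and the screwdriver looked undisturbed. I did not check the adapter and pliers again.

Three readings were off:
- **End stop:** It was felt up to about 7° past where the camera's angle put it. I took that as give in the grip and the stop.
- **Bar grip:** The opening read about 6.3 mm on the 8 mm bar.
- **Lift grip:** It sat about 3 mm higher on the body than planned.

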